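Load a ring and close the rivet station's guard

TASK

Put the bare steel ring from the black mat onto the round post of the riveting station, fully down, and let go of it. Then push the clear sliding guard shut by its orange handle until its latch clicks and holds by itself, without ramming it on past the click against the stop. Leave the finished rings and the blue bottle where they are.

Things in the scene. Friction and masses are not known exactly. Their poses are not given: they have to be found in the camera images.
- machine: Riveting station, fixed to the bench; grey base plate 195 x 410 mm, 18 mm thick. Origin on the bench directly under the centre of the nest. Its +y points to the end where the guard parks open (the guard closes along the station's -y); its +x points away from the robot to a blue rivet head, 70 mm high above the plate, whose nose ends 84 mm from the nest centre.
- nest (a point): Centre of the blue round seat (68 mm across, top 24 mm above the bench) on which the ring must lie flat. A dark steel post of 39 mm diameter, with 5 mm chamfer, stands 16 mm above this point at its centre. Axes as the station's.
- ring: The bare polished steel ring to load, lying flat on the 4 mm thick black rubber mat: outer diameter 60, bore 44, height 28 mm, 0.08 to 0.17 kg. Origin at the centre of its underside. (Rings with black clips in the grey tray are finished.)
- handle (a point): Top centre of the orange handle on the guard: an upright block 60 mm wide (across the travel), 14 mm thick (along the travel), 36 mm tall, standing on the guard's clear roof, 36 mm below this point. 114 mm above the bench. Axes as the station's.
- hood (a joint): Travel of the clear guard (hood 128 x 110 mm, 78 mm high, open at its leading end, 95 mm ahead of the handle centre): 0 = fully open, grows in m as it shuts along the station's -y. Slides with about 1.2 N. A spring buffer pushes back over the last 12 mm, so the guard springs back if the latch has not caught. It is held somewhere from 0.147 to 0.172.
- latch: Grey latch housing 36 x 77 mm, 55 mm high, at the plate's -y end on the robot's side. The catch inside was set by hand along a slot: its place differs each time, and this pose does not tell it. The push needed rises to 7 to 10 N over the last 20 mm, then falls off by 2 N or more at the click; 3 to 5 mm past the click is a hard stop. Over 30 N between guard and latch bends it.
- pin (a joint): Lift of the latch's red-tipped catch pin, which sticks up out of the housing roof, in m: 0 = down; the guard's tooth lifts it by 6 to 7 mm over the 20 mm before the click, then at the click it drops to about 2 mm and stays there (a green band shows) while the latch holds.
- done0: Finished ring with black clips, standing in the grey tray; to be left alone. Same size as the bare ring.
- done1: Another finished ring in the grey tray; to be left alone.
- done2: Another finished ring in the grey tray; to be left alone.
- cleaner: Blue bottle, 68 mm across, 190 mm high, standing at the far left; to be left alone. Origin at the centre of its underside.
Not all that is in view belongs to the job. What is shaped like the ring but purple or red is not meant.

How it is judged (in metres and radians):
On the way, in this order (a step that is already met when the one before it is completed fails the run):
1. the ring lies flat on the nest, over the post, let go, while the guard is still open (horizontal distance between ring and nest below 0.0045 m and z of ring in the frame of nest below 0.002 m and angle between ring's own z axis and vertical below 0.06 rad and contact force between the fingers and ring below 0.1 N and value of joint hood below 0.06 m), for 0.2 s.
2. the guard's tooth lifts the catch pin (value of joint pin above 0.005 m).
At the end, for the whole second after the job is handed in: The guard stands still, shut and held by its latch (travel over 0.143 m, catch pin resting 1 to 4 mm up), and the ring lies flat on the nest around the post (centre within 4.5 mm, underside within 2 mm of the seat, tilt under 0.06 rad) (value of joint hood above 0.143 m and value of joint pin between 0.001 and 0.004 m and velocity of joint hood between -0.005 and 0.005 m/s and horizontal distance between ring and nest below 0.0045 m and z of ring in the frame of nest below 0.002 m and angle between ring's own z axis and vertical below 0.06 rad); the robot touches nothing.
It fails at once if the guard rammed against the latch with over 30 N (contact force between hood and latch above 30 N).
It fails at once if a finished ring or the bottle moved by over 20 mm (distance of any of done0, done1, done2, cleaner from where it was at the start of the episode above 0.02 m).
It also fails if it takes over 72 s, if anything falls off the work surface, if the arm or the gripper's body presses on something with over 40 N, if the wrist force passes 120 N, or if a joint passes its speed limit or range.

ROBOT

A 6-joint arm with a two-finger parallel gripper is mounted at the origin on the work surface. World frame = base frame: x ahead of the robot, y to its left, z up, the work surface at z = 0. Lengths are in mm, angles in rad, forces in N, time in s.
With the tool pointing down it reaches from about 275 to 1000 mm from the base axis. Payload 8.4 kg.
Tool frame: the origin (TCP) lies at the very end of the fingers, on their centre line; the grasp point (between the pads) lies 19 mm behind it; z points along the fingers, y is the line along which they close (so a half turn about z gives the same grasp; the last joint's range is limited). The gripper opens to 85 mm and grips with 20 to 120 N. Pads are 22 mm wide; open, the fingers measure 114 mm over their backs; the gripper's body (76 mm by 85 mm) begins 54 mm behind the grasp point. The pads swing forward as they close: fully open they stand 13 mm farther back than shut.
Start: joints at [-1.293, 0.353, 1.633, -0, 1.155, -0.002], TCP at [172.601, -600.697, 231.281] pointing down, gripper open.
Joint ranges: [-2.63, 2.63], [-0.92, 2.1], [0.06, 2.66], [-1.3, 4.44], [0, 2.69], [-3.02, 3.02]. Speed limits (rad/s): [2.22, 2.22, 2.79, 3.14, 3.14, 3.14].

INTERFACE

Orientations are given as [roll, pitch, yaw] about the fixed x, y, z axes, in that order (R = Rz(yaw) Ry(pitch) Rx(roll)).
In Python, from rig import sensors, grab_frame, camera_params, order gives the robot as it stands. The module is installed in compiled form; this text tells all that it offers.
- The arm moves only by the tool move_arm, never from a script. Its argument "motion" is a list of rows, each a list of 7 numbers: the turn, a rotation vector about the tool's x, y, z in normalised numbers (1 is pi rad), then the shift along the tool's x, y, z in shares of 1 m (1.0 is 1 m), then the finger opening in m, from 0 to 0.0854. A call has 1 to 8 rows; each row is the pose to reach, as a shift and turn from the pose commanded when the call began, along the tool's axes at that moment; what a row does not reach only later rows make up. A row lasts 1/8 s, in which the tool goes at most 62.5 mm and 10.7 degrees, less where a joint would pass 70% of its speed; a pose out of reach is approached as far as the arm can. No shift or turn number may pass 1 either way. A call with a gripper value outside its range is refused whole. The fingers move at their own pace and stop on an object; "grip_force" is the grip in N (left out, the last holds). Time passes only in rows, so rows that repeat a pose let the fingers close. It gives the time, the measured TCP pose, the force, the opening and the grip force at its end, in the units of the state.
- sensors.sense(): the state, without advancing time (a new reading comes with each control period).
- grab_frame(name): name is "side" or "top"; returns (picture, depth): 384x512x3 uint8, red, green, blue; 384x512 float32, mm along the optical axis (not along the pixel's ray), 0 where there is no reading.
- camera_params(name): a dict with "camera_matrix" (3x3 intrinsics, pixels), "world_from_camera" (4x4, takes a point from camera to world coordinates). Camera axes: x right, y down, z forward; pixel columns grow to the right and rows downward; lengths in mm; the calibration is good to about 2 mm. A picture is of the moment at which its call begins. camera_params takes no time and is no camera call.
- order.sign_off(): hands the job in; it is judged then, once.
The state is a dict: "clock": time; "qpos": joint angles; "qvel": joint speeds; "joint_efforts": joint torques, N m; "eef_pos": TCP position; "tcp_rot": TCP orientation; "contact_force": force on the tool from outside, world axes, zero at the start; "wrist_torque": the same for the moment, N m; "opening": opening from 0.0 (shut) to 1.0 (fully open); "grasp_force": force on a finger pad.
Only numpy, scipy, OpenCV 4.12 (cv2) and the standard library are available. Lean on these libraries where they do the work, as an engineer would, in place of code of your own. Each camera call takes 0.05 s, during which the arm holds its last target. There are 200 camera calls.

## Working session

There is one attempt and no reset: what is moved stays moved. The work goes in short steps, Python scripts to look and compute and a tool call to move; the robot and the scene stay as the last step left them, time stands still between calls to the robot, and variables do not carry over. Pictures are saved under pics/ and viewed, at most 10 in all, crops included, and the job is handed in when it is done.

Besides the shell and the picture viewer there is one more tool, called after "Emit:" in YAML: its name, and indented under it one key for each argument. move_arm: Moves the arm, as the interface text tells. Its arguments: {"type":"object","properties":{"motion":{"type":"array","items":{"type":"array","items":{"type":"number"}}},"grip_force":{"type":"number"}},"required":["motion"]}

```bash
mkdir -p pics
cat > h.py <<'E'
import numpy as np, cv2
from rig import sensors, grab_frame, camera_params, order
def snap(n,tag):
    p,d=grab_frame(n); cv2.imwrite(f'pics/{tag}.png',p[:,:,::-1]); np.savez(f'pics/{tag}.npz',p=p,d=d); return p,d
def ray(n,u,v,z):
    c=camera_params(n);T=np.array(c['world_from_camera']);K=np.array(c['camera_matrix'])
    r=T[:3,:3]@np.linalg.solve(K,[u,v,1]);o=T[:3,3];return o+r*(z-o[2])/r[2]
def pts(n,d):
    c=camera_params(n);T=np.array(c['world_from_camera']);K=np.array(c['camera_matrix'])
    v,u=np.indices(d.shape);P=np.stack([(u-K[0,2])/K[0,0]*d,(v-K[1,2])/K[1,1]*d,d],-1)
    return P@T[:3,:3].T+T[:3,3]
E
python3 - <<'E'
from h import *
a,_=snap('top','t0');b,_=snap('side','s0')
s=sensors.sense();print(s['eef_pos'],s['tcp_rot'],s['clock'],s['contact_force'])
for n in('top','side'):print(camera_params(n))
E
```

```text
[ 172.47280755 -600.29296238  230.64259769] [-3.14034867e+00  5.47880442e-06  2.79778327e-01] 0.1 [-0.92800662 -0.05571483 -0.26917671]
{'camera_matrix': array([[439.36455897,   0.        , 255.61732381],
       [  0.        , 439.36455897, 188.20434757],
       [  0.        ,   0.        ,   1.        ]]), 'world_from_camera': array([[-8.84215170e-03, -9.88565329e-01,  1.50533742e-01,
         2.88573099e+02],
       [-9.99928154e-01,  7.52266658e-03, -9.33258585e-03,
         1.71997631e+01],
       [ 8.09345565e-03, -1.50605447e-01, -9.88560820e-01,
         1.83007041e+03],
       [ 0.00000000e+00,  0.00000000e+00,  0.00000000e+00,
         1.00000000e+00]])}
{'camera_matrix': array([[456.37370003,   0.        , 252.33538222],
       [  0.        , 456.37370003, 192.6318837 ],
       [  0.        ,   0.        ,   1.        ]]), 'world_from_camera': array([[ 9.98385503e-01, -3.77907527e-02,  4.24057305e-02,
         4.96162685e+02],
       [-5.65357862e-02, -5.89036430e-01,  8.06126410e-01,
        -1.09373142e+03],
       [-5.48560376e-03, -8.07222363e-01, -5.90221962e-01,
         9.08095868e+02],
       [ 0.00000000e+00,  0.00000000e+00,  0.00000000e+00,
         1.00000000e+00]])}
```

View pics/t0.png

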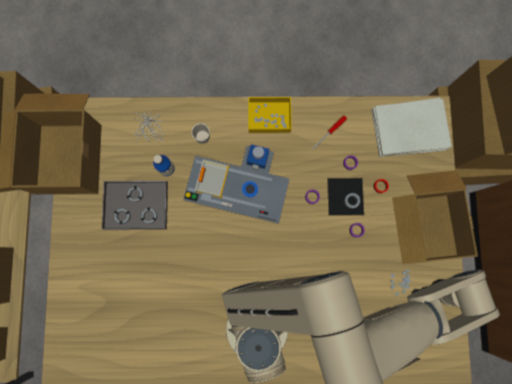

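View pics/s0.png

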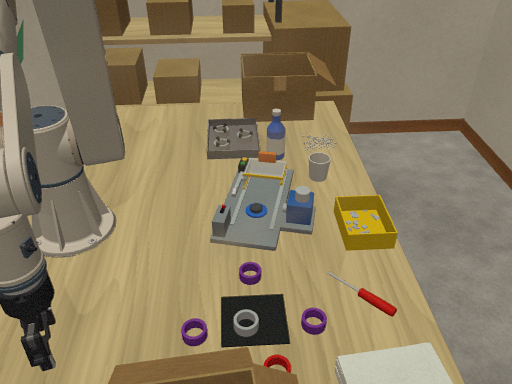

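The top view shows the bare grey ring on the black mat at (352,200), which is (246,322) in the side view. The nest and post are at (250,189), the orange handle at (202,174), the latch at about (265,212) and the finished rings in the tray at about (135,205).

Ring candidates in the top view are grey (352,200), red (381,186), and purple (312,197), (350,162) and (357,230). Only the grey one is bare steel on the mat, and I'll confirm that in a crop.

Run:
```python
from h import *
t=np.load('pics/t0.npz');s=np.load('pics/s0.npz')
out=[]
for n,f,b in(('top',t,(320,170,370,222)),('side',s,(215,290,295,350))):
    p=f['p'];x0,y0,x1,y1=b;c=p[y0:y1,x0:x1]
    out.append(cv2.resize(c[:,:,::-1],(390,400),interpolation=cv2.INTER_CUBIC))
cv2.imwrite('pics/crop1.png',np.hstack(out))
# ring: bright in mat, top view ; outer ellipse centre
def comps(n,m,off,z,mn=15):
    k,l,st,ce=cv2.connectedComponentsWithStats(m.astype(np.uint8))
    for i in range(1,k):
        if st[i,4]>=mn:
            v,u=np.nonzero(l==i);h=cv2.convexHull(np.c_[u,v].astype(np.int32)).reshape(-1,2)
            M=(u.min()+u.max())/2,(v.min()+v.max())/2
            print(n,st[i],ce[i]+off,'bbox c',np.add(M,off),[ray(n,*(ce[i]+off),zz).round(1)[:2] for zz in z])
mx=lambda p:p.max(2).astype(int)
c=t['p'][182:212,332:362];comps('top',mx(c)>90,(332,182),[32,18])
c=s['p'][302:340,225:270];comps('side',mx(c)>90,(225,302),[32,18])
for n,f in(('top',t),('side',s)):
    hsv=cv2.cvtColor(f['p'],cv2.COLOR_RGB2HSV)
    print('orange');comps(n,cv2.inRange(hsv,(3,150,150),(14,255,255))>0,(0,0),[114,96])
    print('blue');comps(n,cv2.inRange(hsv,(100,140,60),(125,255,255))>0,(0,0),[24])
# plate points by depth
P=pts('top',t['d']);m=(abs(P[...,2]-18)<5)&(abs(t['p'].astype(int).max(2)-t['p'].astype(int).min(2))<45)
m[:, :175]=0;m[:,300:]=0;m[:140]=0;m[235:]=0
m=cv2.morphologyEx(m.astype(np.uint8),cv2.MORPH_OPEN,np.ones((3,3)))
q=P[m>0];print(len(q),cv2.minAreaRect(q[:,:2].astype(np.float32)))
```

```text
top [13 11 15 15 89] [352.46067416 200.15730337] bbox c [352. 200.] [array([ 509.4, -399.3]), array([ 511.1, -402.6])]
side [  8   7  26  27 448] [245.71428571 322.16294643] bbox c [245.5 322. ] [array([ 514.6, -409.6]), array([ 514.8, -398.6])]
orange
top [375 179  14  14  52] [382.21153846 185.69230769] bbox c [381.5 185.5] [array([ 556.1, -500.9]), array([ 558.9, -506.3])]
blue
top [247 146  22  22 203] [257.15270936 157.87192118] bbox c [257.5 156.5] [array([692.5,  -7.4])]
top [154 156  16  16 138] [162.68115942 164.57246377] bbox c [161.5 163.5] [array([666.6, 388.2])]
top [242 181  16  16 143] [249.41258741 188.86713287] bbox c [249.5 188.5] [array([561.,  26.])]
orange
side [259 151  17   4  38] [267.21052632 152.73684211] bbox c [267.  152.5] [array([615.7, 213.5]), array([618.4, 243.2])]
side [358 288  12   5  15] [363.2 290. ] bbox c [363.5 290. ] [array([ 784. , -400.5]), array([ 790.6, -384.8])]
side [371 293  25  16  28] [382.35714286 299.71428571] bbox c [383.  300.5] [array([ 819.4, -431.2]), array([ 826.7, -416.1])]
blue
side [287 191  11  15  95] [291.50526316 198.35789474] bbox c [292. 198.] [array([684. ,  74.5])]
side [310 193   3   8  16] [311.0625 196.1875] bbox c [311.  196.5] [array([748.7,  82.1])]
side [246 204  21  14 134] [255.73134328 211.67164179] bbox c [256.  210.5] [array([564.5,  13.1])]
565 ((554.100830078125, 63.87501525878906), (257.5377502441406, 392.7115173339844), 21.702978134155273)
```

View pics/crop1.png

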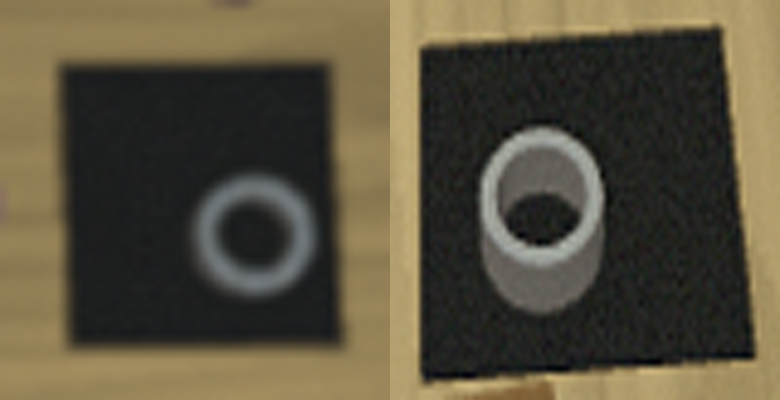

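The crop confirms that the grey steel ring alone on the mat is the bare ring. Its rim centre is at about (352.2,200.3) in the top view and (245.5,318.7) in the side view. Next I'll refine the nest, handle and yaw.

Run:
```python
from h import *
t=np.load('pics/t0.npz');s=np.load('pics/s0.npz')
print('ring',ray('top',352.2,200.3,32),ray('side',245.5,318.7,32))
S=8
def up(p,b):
    x0,y0,x1,y1=b;return cv2.resize(p[y0:y1,x0:x1],None,fx=S,fy=S,interpolation=cv2.INTER_CUBIC)
def back(c,b): return (np.array(c)+.5)/S-.5+np.array(b[:2])
def fit(n,m,b,zs,lab):
    cs,_=cv2.findContours(m,cv2.RETR_EXTERNAL,cv2.CHAIN_APPROX_NONE);c=max(cs,key=cv2.contourArea)
    e=cv2.fitEllipse(cv2.convexHull(c));uv=back(e[0],b);print(lab,n,uv.round(2),np.round(np.array(e[1])/S,1),[ray(n,*uv,z).round(1)[:2] for z in zs])
for n,f,b in(('top',t,(236,176,264,202)),('side',s,(238,196,274,224))):
    h=cv2.cvtColor(up(f['p'],b),cv2.COLOR_RGB2HSV)
    fit(n,cv2.inRange(h,(98,130,0),(128,255,255)),b,[24],'seat')
    fit(n,cv2.inRange(h,(0,0,0),(180,255,75)),b,[40],'post')
for n,f,b in(('top',t,(340,186,364,212)),('side',s,(228,300,264,342))):
    h=cv2.cvtColor(up(f['p'],b),cv2.COLOR_RGB2HSV)
    fit(n,cv2.inRange(h,(0,0,85 if n=='top' else 130),(180,255,255)),b,[32],'ring')
# handle: orange
for n,f,b in(('top',t,(188,160,216,190)),('side',s,(250,145,285,170))):
    h=cv2.cvtColor(up(f['p'],b),cv2.COLOR_RGB2HSV);m=cv2.inRange(h,(3,140,120),(17,255,255))
    v,u=np.nonzero(m);r=cv2.minAreaRect(np.c_[u,v].astype(np.float32));bx=[back(q,b) for q in cv2.boxPoints(r)]
    print('handle',n,[(q.round(1),ray(n,*q,114).round(0)[:2]) for q in bx],ray(n,*back(r[0],b),114).round(1))
# picture
b=(175,140,300,235);a=cv2.resize(t['p'][140:235,175:300],(750,570),interpolation=cv2.INTER_CUBIC);cv2.imwrite('pics/crop2.png',a[:,:,::-1])
a=cv2.resize(s['p'][145:250,205:325],(685,600),interpolation=cv2.INTER_CUBIC);cv2.imwrite('pics/crop3.png',a[:,:,::-1])
```

```text
ring [ 508.81184066 -398.20696331   32.        ] [ 514.49324742 -399.58040533   32.        ]
seat top [249.55 188.74] [16.  16.2] [array([561.5,  25.4])]
post top [249.68 188.5 ] [7.5 7.8] [array([560.1,  24.8])]
seat side [255.83 209.86] [14.6 21.5] [array([565.4,  22.1])]
post side [255.87 207.87] [ 9.9 12.3] [array([564.9,  11.8])]
ring top [352.2  200.09] [14.8 14.9] [array([ 509.7, -398.2])]
ring side [245.55 319.17] [20.2 24.7] [array([ 514.6, -401. ])]
handle top [(array([197.5, 180.7]), array([581., 231.])), (array([201.4, 166.3]), array([640., 216.])), (array([205.1, 167.3]), array([636., 201.])), (array([201.2, 181.7]), array([577., 216.]))] [608.5 215.9 114. ]
handle side [(array([257.1, 160.8]), array([579., 165.])), (array([258.2, 150.3]), array([587., 231.])), (array([276. , 152.1]), array([645., 216.])), (array([274.9, 162.7]), array([635., 150.]))] [611.6 189.9 114. ]
```

View pics/crop2.png

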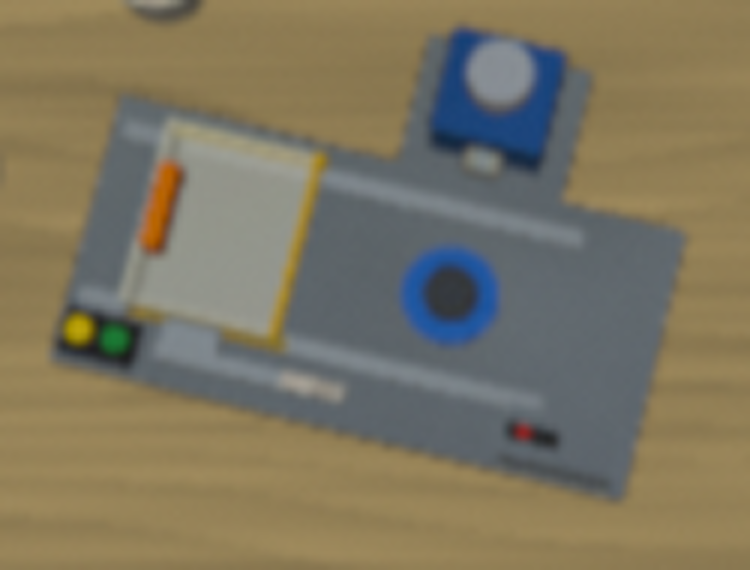

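View pics/crop3.png

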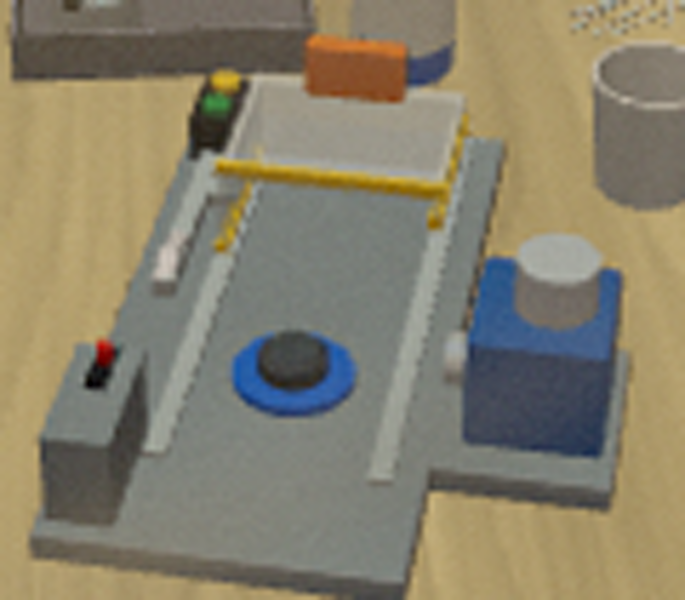

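The close-ups show the guard parked open and the station yaw at about -14° (-0.246 rad). The latch with its red pin is at (525,432) in the enlarged top crop. Both cameras give the same ring-to-nest offset of about (51,423) mm, so I can move now.

```bash
cat >> h.py <<'E'
from scipy.spatial.transform import Rotation as R
def go(*wps,yaw=-0.246):
    s=sensors.sense();r=R.from_euler('xyz',s['tcp_rot']);g=R.from_euler('xyz',[np.pi,0,yaw])
    print('clk',s['clock'],'pos',s['eef_pos'].round(1),'yaw',round(s['tcp_rot'][2],4),'F',s['contact_force'].round(2),'open',s['opening'],s['grasp_force'])
    print('turn',(r.inv()*g).as_rotvec().round(4))
    for w in wps:print(w,'shift m',(r.inv().apply(np.array(w)-s['eef_pos'])/1000).round(4))
E
python3 -c "
from h import *
go((200,-450,180),(450,-400,130),(512,-400,100))"
```

```text
clk 0.1 pos [ 172.5 -600.3  230.6] yaw 0.2798 F [-0.93 -0.06 -0.27] open 1.0008828056071915 0.0
turn [-1.200e-03  3.000e-04  5.258e-01]
(200, -450, 180) shift m [ 0.068  -0.1368  0.0508]
(450, -400, 130) shift m [ 0.322  -0.1157  0.1008]
(512, -400, 100) shift m [ 0.3816 -0.0986  0.1308]
```

The rows are not in the units I measure in: turns go in shares of pi rad. I convert before sending: 0.526 rad / 3.1416 = 0.1674.

Emit:
move_arm:
  motion:
    - [0,0,0.0541,0.02,-0.05,0.015,0.085]
    - [0,0,0.1082,0.04,-0.095,0.03,0.085]
    - [0,0,0.1674,0.068,-0.137,0.051,0.085]
    - [0,0,0.1674,0.125,-0.132,0.062,0.085]
    - [0,0,0.1674,0.185,-0.127,0.072,0.085]
    - [0,0,0.1674,0.245,-0.122,0.085,0.085]
    - [0,0,0.1674,0.3,-0.117,0.1,0.085]
    - [0,0,0.1674,0.345,-0.11,0.11,0.085]

```text
clock: 1.1
eef_pos: [475.6, -398.5, 120.2]
tcp_rot: [-3.141, 0.001, -0.245]
contact_force: [-0.3, -0.0, 0.1]
opening: 0.996
grasp_force: 0.0
```

```bash
python3 -c "
from h import *
go((512,-400,60),(512,-400,10))"
```

```text
clk 1.1 pos [ 475.6 -398.5  120.2] yaw -0.2451 F [-0.26 -0.    0.12] open 0.9964832325091708 0.0
turn [-0.0005  0.0009  0.0009]
(512, -400, 60) shift m [ 0.0358 -0.0074  0.0602]
(512, -400, 10) shift m [ 0.0358 -0.0073  0.1102]
```

Emit:
move_arm:
  motion:
    - [0,0,0,0.036,-0.0075,0.03,0.085]
    - [0,0,0,0.036,-0.0075,0.07,0.085]
    - [0,0,0,0.036,-0.0075,0.1,0.085]
    - [0,0,0,0.036,-0.0075,0.11,0.085]
    - [0,0,0,0.036,-0.0075,0.11,0.085]
    - [0,0,0,0.036,-0.0075,0.11,0.05]
    - [0,0,0,0.036,-0.0075,0.11,0.05]
    - [0,0,0,0.036,-0.0075,0.11,0.05]
  grip_force: 30

```text
clock: 2.1
eef_pos: [511.3, -401.9, 13.1]
tcp_rot: [3.141, -0.002, -0.246]
contact_force: [-1.1, 1.5, 4.7]
opening: 0.678
grasp_force: 31.8
```

```bash
python3 -c "
from h import *
go((512,-400,10))"
```

```text
clk 2.1 pos [ 511.3 -401.9   13.1] yaw -0.2464 F [-1.15  1.48  4.73] open 0.6780843161472232 31.751480754464865
turn [ 0.001  -0.0022 -0.0004]
(512, -400, 10) shift m [ 0.0002 -0.002   0.0031]
```

Gripped. I'll lift and carry it toward the nest.

Emit:
move_arm:
  motion:
    - [0,0,0,0,0,-0.02,0.05]
    - [0,0,0,0,0,-0.06,0.05]
    - [0,0,0,0,0,-0.11,0.05]
    - [0,0,0,-0.01,-0.055,-0.11,0.05]
    - [0,0,0,-0.02,-0.115,-0.11,0.05]
    - [0,0,0,-0.03,-0.175,-0.11,0.05]
    - [0,0,0,-0.04,-0.235,-0.11,0.05]
    - [0,0,0,-0.045,-0.29,-0.11,0.05]

```text
clock: 3.1
eef_pos: [537.8, -107.1, 123.1]
tcp_rot: [-3.141, -0.002, -0.246]
contact_force: [0.8, -0.5, -1.5]
opening: 0.68
grasp_force: 33.0
```

```bash
python3 -c "
from h import *
go((563.3,23.7,120),(563,23.7,80))"
```

```text
clk 3.1 pos [ 537.8 -107.1  123.1] yaw -0.2462 F [ 0.84 -0.47 -1.46] open 0.6798628728562989 32.99005324020982
turn [-0.0001 -0.002  -0.0002]
(563.3, 23.7, 120) shift m [-0.0072 -0.1331  0.0031]
(563, 23.7, 80) shift m [-0.0075 -0.133   0.0431]
```

Emit:
move_arm:
  motion:
    - [0,0,0,-0.002,-0.045,0,0.05]
    - [0,0,0,-0.005,-0.095,0.01,0.05]
    - [0,0,0,-0.0075,-0.132,0.03,0.05]
    - [0,0,0,-0.0075,-0.132,0.05,0.05]
    - [0,0,0,-0.0075,-0.132,0.05,0.05]

```text
clock: 3.72
eef_pos: [561.8, 21.3, 71.5]
tcp_rot: [3.141, 0.001, -0.245]
contact_force: [0.5, -1.0, -0.1]
opening: 0.678
grasp_force: 33.0
```

Run:
```python
from h import *
p,d=snap('side','s1');q,_=snap('top','t1')
a=cv2.resize(p[165:245,215:300],(640,600),interpolation=cv2.INTER_CUBIC);cv2.imwrite('pics/crop4.png',a[:,:,::-1])
b=cv2.resize(q[160:220,220:280],(600,600),interpolation=cv2.INTER_CUBIC);cv2.imwrite('pics/crop5.png',b[:,:,::-1])
go((562.5,22,75))
```

```text
clk 3.825 pos [563.   20.6  72.6] yaw -0.2466 F [ 0.48 -0.09 -1.04] open 0.6790738261707371 32.9735603928566
turn [-0.0003 -0.0012 -0.0006]
(562.5, 22, 75) shift m [-0.0008 -0.0012 -0.0024]
```

View pics/crop4.png

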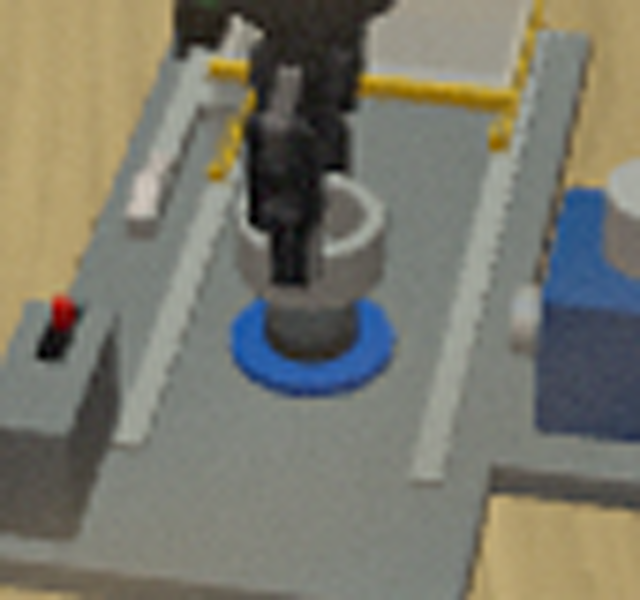

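The side crop shows the held ring above the post. Its silhouette spans columns 237-386 with the bottom front at row 308. The blue seat spans columns 231-396 with its front at row 395.

Run:
```python
from h import *
cu=lambda x:215+x/7.53-.5
cv=lambda y:165+y/7.5-.5
# silhouettes: front tangent points
print('seat front',ray('side',cu(313.5),cv(395),24)+[0,34,0])
for z in(62,63.5,65):print('ring bottom front',z,ray('side',cu(311.5),cv(308),z)+[0,30,0])
print('ring top mid x', ray('side',cu(311.5),cv(215),91.5),'seat mid',ray('side',cu(313.5),cv(340),24))
```

```text
seat front [564.08574616  20.14760008  24.        ]
ring bottom front 62 [563.86556123  25.02671606  62.        ]
ring bottom front 63.5 [563.74553427  23.09651256  63.5       ]
ring bottom front 65 [563.62550731  21.16630907  65.        ]
ring top mid x [565.34735784  18.15459844  91.5       ] seat mid [566.3701229   22.19623787  24.        ]
```

View pics/crop5.png

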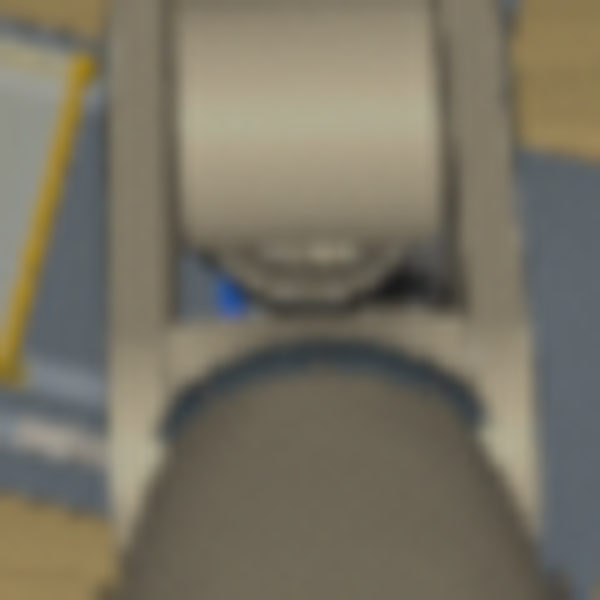

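The top view at this pose shows only the wrist over the nest. In the side view the alignment is within about 1-2 mm, which is inside the chamfer. I'll lower gently and watch the force.

Emit:
move_arm:
  motion:
    - [0,0,0,0.0006,0,0.01,0.05]
    - [0,0,0,0.0006,0,0.02,0.05]
    - [0,0,0,0.0006,0,0.025,0.05]
    - [0,0,0,0.0006,0,0.029,0.05]
    - [0,0,0,0.0006,0,0.029,0.05]

```text
clock: 4.45
eef_pos: [563.0, 22.0, 41.9]
tcp_rot: [-3.14, 0.001, -0.248]
contact_force: [1.7, 10.4, -4.8]
opening: 0.678
grasp_force: 33.7
```

```bash
python3 -c "
from h import *
go((563,20.8,33))
s=sensors.sense();print(s['wrist_torque'])"
```

```text
clk 4.45 pos [563.   22.   41.9] yaw -0.2475 F [ 1.7  10.42 -4.8 ] open 0.6777537489512019 33.703996650874615
turn [-0.0019  0.0006 -0.0015]
(563, 20.8, 33) shift m [0.0003 0.0012 0.0088]
[ 1.74010274 -0.14299475 -0.04747588]
```

The post pushes the tool +y with 10 N, so I'll shift 2 mm that way.

Emit:
move_arm:
  motion:
    - [0,0,0,0,-0.001,0,0.05]
    - [0,0,0,0,-0.002,0,0.05]
    - [0,0,0,0,-0.002,0,0.05]

```text
clock: 4.82
eef_pos: [563.6, 22.5, 42.2]
tcp_rot: [3.141, -0.0, -0.246]
contact_force: [0.2, 1.3, -0.7]
opening: 0.683
grasp_force: 33.8
```

Emit:
move_arm:
  motion:
    - [0,0,0,0,-0.0005,0.003,0.05]
    - [0,0,0,0,-0.0005,0.006,0.05]
    - [0,0,0,0,-0.0005,0.008,0.05]
    - [0,0,0,0,-0.0005,0.008,0.05]

```text
clock: 5.32
eef_pos: [563.5, 23.1, 34.0]
tcp_rot: [3.141, 0.0, -0.246]
contact_force: [0.9, 0.4, -0.2]
opening: 0.679
grasp_force: 33.8
```

Emit:
move_arm:
  motion:
    - [0,0,0,0,0,0.001,0.05]
    - [0,0,0,0,0,0.002,0.05]
    - [0,0,0,0,0,0.002,0.05]

```text
clock: 5.7
eef_pos: [563.8, 23.1, 33.1]
tcp_rot: [-3.142, -0.0, -0.246]
contact_force: [-3.4, 0.5, 9.1]
opening: 0.676
grasp_force: 34.8
```

The ring is seated: 9 N upward at the predicted height. Releasing and rising.

Emit:
move_arm:
  motion:
    - [0,0,0,0,0,0,0.065]
    - [0,0,0,0,0,0,0.075]
    - [0,0,0,0,0,0,0.075]
    - [0,0,0,0,0,-0.02,0.075]
    - [0,0,0,0,0,-0.06,0.075]
    - [0,0,0,0,0,-0.12,0.075]
    - [0,0,0,0,0,-0.18,0.075]
    - [0,0,0,0,0,-0.18,0.0]

```text
clock: 6.7
eef_pos: [566.7, 23.3, 217.3]
tcp_rot: [-3.139, -0.009, -0.246]
contact_force: [1.3, 0.6, -0.6]
opening: 0.689
grasp_force: 0.0
```

Run:
```python
from h import *
p,d=snap('side','s2')
a=cv2.resize(p[145:245,205:305],(600,600),interpolation=cv2.INTER_CUBIC);cv2.imwrite('pics/crop6.png',a[:,:,::-1])
go((612,260,200))
```

```text
clk 6.75 pos [565.   23.2 214.4] yaw -0.2463 F [ 0.19  0.07 -0.84] open 0.5952631229647609 0.0
turn [-0.0013 -0.0044 -0.0003]
(612, 260, 200) shift m [-0.0122 -0.2411  0.0147]
```

View pics/crop6.png

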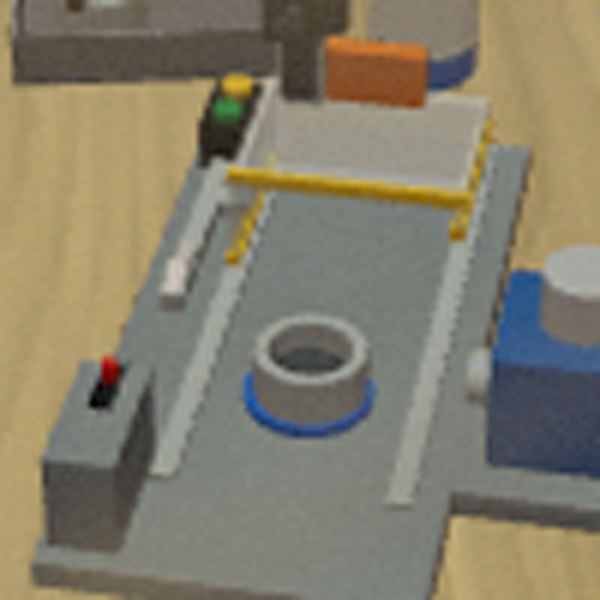

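The side crop shows the ring flat around the post on the blue seat, centred at about (311,350), with the fingers clear and the guard still open. Next I'll go behind the handle with the fingers shut.

Emit:
move_arm:
  motion:
    - [0,0,0,-0.001,-0.055,0,0.0]
    - [0,0,0,-0.001,-0.11,0,0.0]
    - [0,0,0,-0.001,-0.165,0,0.0]
    - [0,0,0,-0.001,-0.21,0,0.0]
    - [0,0,0,-0.001,-0.241,0,0.0]
    - [0,0,0,-0.001,-0.241,0.05,0.0]
    - [0,0,0,-0.001,-0.241,0.09,0.0]
    - [0,0,0,-0.001,-0.241,0.09,0.0]

```text
clock: 7.75
eef_pos: [617.9, 255.8, 117.0]
tcp_rot: [3.136, 0.008, -0.246]
contact_force: [0.8, 0.5, 0.5]
opening: 0.0
grasp_force: 0.0
```

```bash
python3 -c "
from h import *
go((622,257,92),(616.2,236,92))"
```

```text
clk 7.75 pos [617.9 255.8 117. ] yaw -0.246 F [0.79 0.49 0.53] open 0.0003002349619549153 0.0
turn [0.0057 0.0076 0.    ]
(622, 257, 92) shift m [ 0.0038 -0.0023  0.025 ]
(616.2, 236, 92) shift m [0.0033 0.0195 0.0251]
```

Emit:
move_arm:
  motion:
    - [0,0,0,0.002,0,0.012,0.0]
    - [0,0,0,0.002,0,0.024,0.0]
    - [0,0,0,0.002,0,0.024,0.0]
    - [0,0,0,0.002,0.008,0.024,0.0]
    - [0,0,0,0.002,0.016,0.024,0.0]
    - [0,0,0,0.002,0.024,0.024,0.0]
    - [0,0,0,0.002,0.03,0.024,0.0]
    - [0,0,0,0.002,0.03,0.024,0.0]

```text
clock: 8.75
eef_pos: [615.9, 226.9, 98.4]
tcp_rot: [3.141, 0.0, -0.247]
contact_force: [0.0, -0.1, 0.4]
opening: 0.003
grasp_force: 0.0
```

```bash
python3 -c "
from h import *
go((622,257,92),(616.2,236,92))"
```

```text
clk 8.75 pos [615.9 226.9  98.4] yaw -0.2467 F [ 0.03 -0.09  0.38] open 0.0034451504419981795 0.0
turn [ 0.0002  0.0001 -0.0007]
(622, 257, 92) shift m [-0.0015 -0.0307  0.0064]
(616.2, 236, 92) shift m [-0.002  -0.0089  0.0064]
```

Emit:
move_arm:
  motion:
    - [0,0,0,0,0.005,0.002,0.0]
    - [0,0,0,0,0.01,0.004,0.0]
    - [0,0,0,0,0.017,0.004,0.0]
    - [0,0,0,0,0.025,0.004,0.0]
    - [0,0,0,0,0.034,0.004,0.0]
    - [0,0,0,0,0.043,0.004,0.0]
    - [0,0,0,0,0.052,0.004,0.0]
    - [0,0,0,0,0.06,0.004,0.0]

```text
clock: 9.75
eef_pos: [601.1, 168.7, 94.3]
tcp_rot: [3.141, 0.0, -0.246]
contact_force: [-0.7, 1.6, -0.8]
opening: -0.0
grasp_force: 0.7
```

```bash
cat >> h.py <<'E'
def sy():
    s=sensors.sense();e=np.array([.2436,.970]);x=np.array([.970,-.2436]);q=s['eef_pos'][:2]-[563.5,23]
    print('clk',s['clock'],'st y',round(q@e,1),'x',round(q@x,1),'z',s['eef_pos'][2].round(1),'Fy',round(s['contact_force'][:2]@e,2),'F',s['contact_force'].round(1))
E
python3 - <<'E'
from h import *
sy()
p,d=snap('side','s3')
b=(205,130,325,230);h=cv2.cvtColor(p[130:230,205:325],cv2.COLOR_RGB2HSV);m=cv2.inRange(h,(3,140,120),(17,255,255))
v,u=np.nonzero(m);print(len(u),u.min()+205,u.max()+205,v.min()+130,v.max()+130)
E
```

```text
clk 9.75 st y 150.5 x 1.0 z 94.3 Fy 1.36 F [-0.7  1.6 -0.8]
197 222 272 162 205
```

Emit:
move_arm:
  motion:
    - [0,0,0,0,0.008,0,0.0]
    - [0,0,0,0,0.017,0,0.0]
    - [0,0,0,0,0.026,0,0.0]
    - [0,0,0,0,0.035,0,0.0]
    - [0,0,0,0,0.043,0,0.0]
    - [0,0,0,0,0.05,0,0.0]
    - [0,0,0,0,0.056,0,0.0]
    - [0,0,0,0,0.06,0,0.0]

```text
clock: 10.8
eef_pos: [586.7, 110.8, 94.3]
tcp_rot: [3.142, 0.0, -0.246]
contact_force: [0.2, 1.3, 0.6]
opening: 0.001
grasp_force: 0.7
```

```bash
python3 -c "
from h import *
sy()
p,d=snap('side','s4')
a=cv2.resize(p[145:245,205:305],(600,600),interpolation=cv2.INTER_CUBIC);cv2.imwrite('pics/crop7.png',a[:,:,::-1])"
```

```text
clk 10.8 st y 90.8 x 1.1 z 94.3 Fy 1.26 F [0.2 1.3 0.6]
```

View pics/crop7.png

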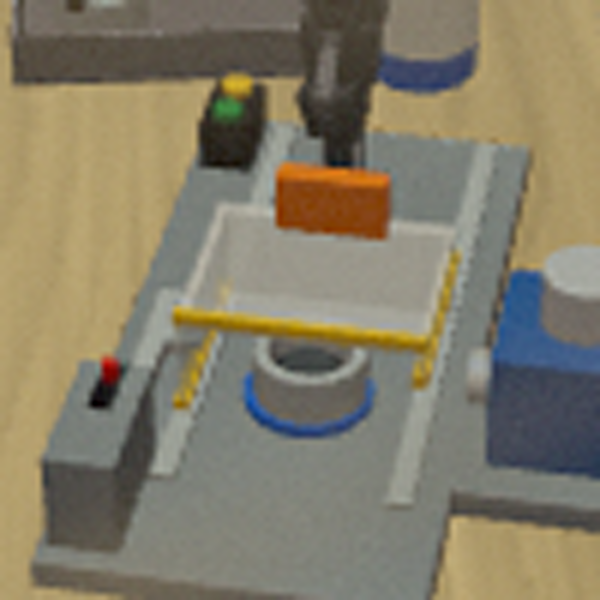

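The side crop shows the guard about 110 mm closed, its leading bar over the ring at (305,328), and the pin tip at (110,370). From here I'll use slow, small steps.

Emit:
move_arm:
  motion:
    - [0,0,0,0,0.002,0,0.0]
    - [0,0,0,0,0.004,0,0.0]
    - [0,0,0,0,0.006,0,0.0]
    - [0,0,0,0,0.008,0,0.0]
    - [0,0,0,0,0.01,0,0.0]
    - [0,0,0,0,0.012,0,0.0]
    - [0,0,0,0,0.014,0,0.0]
    - [0,0,0,0,0.016,0,0.0]

```text
clock: 11.85
eef_pos: [583.3, 97.1, 94.3]
tcp_rot: [-3.139, -0.0, -0.247]
contact_force: [0.3, 10.2, -2.9]
opening: -0.002
grasp_force: 4.9
```

```bash
cat >> h.py <<'E'
def pin():
    p,d=grab_frame('side');c=p[190:220,208:235]
    c=cv2.resize(c,None,fx=8,fy=8,interpolation=cv2.INTER_CUBIC).astype(int)
    w=np.clip(c[...,0]-np.maximum(c[...,1],c[...,2])-50,0,None);v,u=np.indices(w.shape)
    print('pin v',round((v*w).sum()/w.sum()/8+190,2),'w',w.sum()//64, 'green',(c[...,1]-np.maximum(c[...,0],c[...,2])>40).sum())
E
python3 -c "
from h import *
sy();pin()
p=np.load('pics/s4.npz')['p'];import h;h.grab_frame=lambda n:(p,0);pin()"
```

```text
clk 11.85 st y 76.7 x 1.1 z 94.3 Fy 10.0 F [ 0.3 10.2 -2.9]
pin v 204.7 w 508 green 0
pin v 206.29 w 593 green 0
```

The push is 10 N and the pin is lifted about 6 mm, so the click is close. I'll go in sub-millimetre steps.

Emit:
move_arm:
  motion:
    - [0,0,0,0,0.0004,0,0.0]
    - [0,0,0,0,0.0004,0,0.0]

```text
clock: 12.15
eef_pos: [583.1, 96.4, 94.3]
tcp_rot: [-3.14, -0.0, -0.246]
contact_force: [0.4, 8.1, -1.4]
opening: 0.003
grasp_force: 3.7
```

```bash
python3 -c "
from h import *
sy();pin();sy()"
```

```text
clk 12.15 st y 76.0 x 1.2 z 94.3 Fy 7.95 F [ 0.4  8.1 -1.4]
pin v 204.73 w 509 green 7
clk 12.2 st y 76.0 x 1.1 z 94.3 Fy 7.47 F [ 0.3  7.6 -1.5]
```

Emit:
move_arm:
  motion:
    - [0,0,0,0,0.0005,0,0.0]
    - [0,0,0,0,0.0008,0,0.0]
    - [0,0,0,0,0.0008,0,0.0]

```text
clock: 12.58
eef_pos: [582.8, 95.5, 94.3]
tcp_rot: [-3.14, -0.0, -0.246]
contact_force: [1.2, 7.3, -1.0]
opening: -0.002
grasp_force: 3.2
```

```bash
python3 -c "
from h import *
sy();pin();sy()"
```

```text
clk 12.575 st y 75.0 x 1.1 z 94.3 Fy 7.42 F [ 1.2  7.3 -1. ]
pin v 204.73 w 509 green 22
clk 12.625 st y 75.0 x 1.1 z 94.3 Fy 6.28 F [ 0.8  6.3 -1.5]
```

Emit:
move_arm:
  motion:
    - [0,0,0,0,0.0005,0,0.0]
    - [0,0,0,0,0.001,0,0.0]
    - [0,0,0,0,0.001,0,0.0]

```text
clock: 13.0
eef_pos: [582.6, 94.4, 94.3]
tcp_rot: [-3.14, -0.0, -0.246]
contact_force: [1.1, 5.9, -1.1]
opening: -0.005
grasp_force: 3.0
```

```bash
python3 -c "
from h import *
sy();pin();sy()"
```

```text
clk 13.0 st y 73.9 x 1.1 z 94.3 Fy 5.97 F [ 1.1  5.9 -1.1]
pin v 204.66 w 507 green 44
clk 13.05 st y 73.9 x 1.1 z 94.3 Fy 6.21 F [-0.4  6.5 -0. ]
```

Emit:
move_arm:
  motion:
    - [0,0,0,0,0.0005,0,0.0]
    - [0,0,0,0,0.001,0,0.0]
    - [0,0,0,0,0.0015,0,0.0]
    - [0,0,0,0,0.0015,0,0.0]

```text
clock: 13.55
eef_pos: [582.2, 92.9, 94.3]
tcp_rot: [-3.14, -0.0, -0.246]
contact_force: [-0.6, 6.2, -1.1]
opening: -0.002
grasp_force: 2.9
```

```bash
python3 -c "
from h import *
sy();pin();sy()"
```

```text
clk 13.55 st y 72.4 x 1.1 z 94.3 Fy 5.87 F [-0.6  6.2 -1.1]
pin v 204.66 w 499 green 48
clk 13.6 st y 72.3 x 1.1 z 94.3 Fy 5.65 F [-0.3  5.9 -1.2]
```

Emit:
move_arm:
  motion:
    - [0,0,0,0,0.0005,0,0.0]
    - [0,0,0,0,0.001,0,0.0]
    - [0,0,0,0,0.0015,0,0.0]
    - [0,0,0,0,0.0015,0,0.0]

```text
clock: 14.1
eef_pos: [581.6, 90.3, 94.2]
tcp_rot: [3.141, 0.0, -0.246]
contact_force: [-0.4, -1.0, 0.5]
opening: 0.002
grasp_force: 0.0
```

```bash
python3 -c "
from h import *
sy();pin();sy()"
```

```text
clk 14.1 st y 69.7 x 1.1 z 94.2 Fy -1.08 F [-0.4 -1.   0.5]
pin v 205.78 w 532 green 0
clk 14.15 st y 69.6 x 1.2 z 94.3 Fy -0.91 F [-0.1 -0.9 -0.4]
```

It clicked: the force fell from about 6 N to about 0 N and the pin dropped to about 2 mm. I'll back off and check that it holds.

Emit:
move_arm:
  motion:
    - [0,0,0,0,-0.005,0,0.0]
    - [0,0,0,0,-0.015,0,0.0]
    - [0,0,0,0,-0.03,0,0.0]
    - [0,0,0,0,-0.04,-0.03,0.0]
    - [0,0,0,0,-0.04,-0.08,0.0]
    - [0,0,0,0,-0.04,-0.12,0.0]
    - [0,0,0,0,-0.04,-0.12,0.0]
    - [0,0,0,0,-0.04,-0.12,0.0]

```text
clock: 15.15
eef_pos: [591.1, 130.0, 213.8]
tcp_rot: [3.141, 0.0, -0.246]
contact_force: [-0.3, -0.5, 0.1]
opening: -0.0
grasp_force: 0.0
```

```bash
python3 -c "
from h import *
sy();pin()
p,d=snap('side','s5')
a=cv2.resize(p[145:245,205:305],(600,600),interpolation=cv2.INTER_CUBIC);cv2.imwrite('pics/crop8.png',a[:,:,::-1])"
```

```text
clk 15.15 st y 110.5 x 0.7 z 213.8 Fy -0.53 F [-0.3 -0.5  0.1]
pin v 205.8 w 532 green 0
```

View pics/crop8.png

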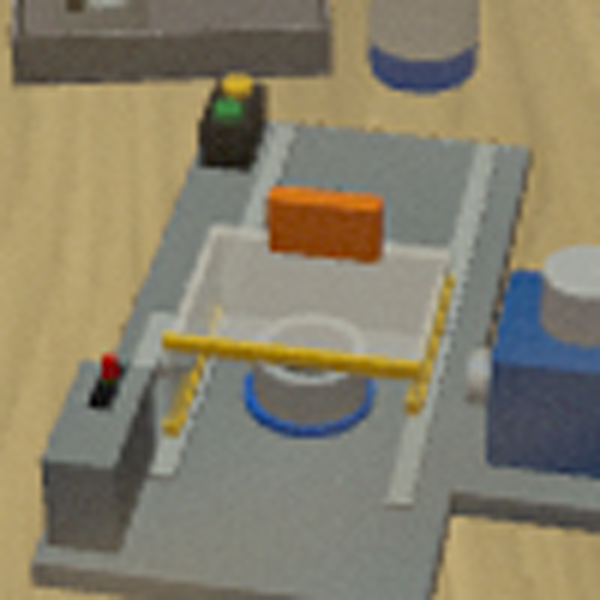

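Run:
```python
from h import *
out=[]
for k in('s2','s4','s5'):
    p=np.load(f'pics/{k}.npz')['p'][140:200,235:290]
    c=cv2.resize(p,None,fx=8,fy=8,interpolation=cv2.INTER_CUBIC)
    m=cv2.inRange(cv2.cvtColor(c,cv2.COLOR_RGB2HSV),(3,140,110),(17,255,255));v,u=np.nonzero(m)
    x,y,w,h=cv2.boundingRect(np.c_[u,v].astype(np.int32));uc,vc=(x+w/2)/8+234.5,(np.mean(v))/8+139.5
    r=ray('side',uc,vc,96);print(k,h/8,w/8,r.round(1));out.append(r[:2])
print(np.linalg.norm(out[1]-out[0]),np.linalg.norm(out[2]-out[0]))
```

```text
s2 12.125 17.0 [616.5 219.2  96. ]
s4 12.75 18.875 [582.9  92.7  96. ]
s5 12.75 19.125 [577.5  71.7  96. ]
130.8676630123394 152.5391309365869
```

The guard holds by itself at about 152 mm travel, the pin sits about 2 mm up, and the ring is flat on the nest under the guard. I'm handing in now.

```bash
python3 -c "
from h import *
pin();print(order.sign_off())"
```

```text
pin v 205.82 w 556 green 0
the job is handed in; nothing more can be done
None
```

The ring lies flat on the nest over the post and is let go, the guard is latched shut on its own at about 152 mm travel with the pin about 2 mm up, and the job is handed in; sign-off gave no verdict.

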